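Stack a signal tower over its locating pins and hold it down on its contacts

TASK

Build up the square signal tower: set the red lamp module over the locating pin of the grey base so that it drops on, square with the base's sprung brass plate, then in the same way slide the black cap over the pin on top of the red module until it drops on square. Press the cap down with the gripper until the sprung plate is fully down, and finish while still holding it pressed: do not let go at the end. Leave the green module and the other things on the bench where they are.

Things in the scene. Friction and masses are not known exactly. Their poses are not given: they have to be found in the camera images.
- red_module_mid (a point): Centre (24 mm above the underside) of the loose red lamp module: closed square case 50 x 50 x 48 mm, grey at the bottom, about 0.16 kg. Socket in the middle of the underside: 15 mm square, 16 mm deep. Pin in the middle of the top: diameter 12, 12 mm high, tapered tip. z up, x and y square to the (alike) sides. Stands upright; red module, cap and green module may swap places.
- cap_mid (a point): Centre (22 mm above the underside) of the loose black cap: square block 50 x 50 x 44 mm, flat top with a small grey disc, about 0.11 kg. Same socket in the middle of the underside as the red module. z up, x and y square to the (alike) sides. Stands upright on the bench.
- plate_top (a point): Middle of the top face of the base's brass contact plate (50 x 50 mm), at the foot of the pin in its middle (steel, diameter 12, 12 mm high, tapered tip). 46 mm above the bench when the plate is up; moves with it. z up, x and y square to the plate's sides. A part fully on the pin rests flat on the plate.
- tower_base: Fixed grey base of the tower, 74 x 74 mm, 36 mm high, on a steel foot 100 x 100 x 6 mm; the contact plate stands out of its top, square with it. Origin at the middle of the underside, straight below the pin; z up, x and y square to its sides.
- contact_plate (a joint): Downward travel of the sprung contact plate: 0 = up, 0.008 = fully down on its stop. It starts to yield at about 4 N and reaches the stop at about 12 N (weight of the parts included; that alone hardly moves it).
- green_module_mid (a point): Centre (24 mm above the underside) of the green lamp module, same shape as the red one; not needed, to be left standing.
- contactor: White and grey contactor, 75 x 45 x 80 mm, origin at the middle of its underside, stands behind the base; leave alone.
- multimeter: Yellow meter, 130 x 75 x 30 mm, lying on the bench to the left, origin at the middle of its underside; leave alone.
- screwdriver: Screwdriver with green handle lying on the bench to the left of the robot; leave alone.
- gland0: Brass cable gland, 34 mm wide, 30 mm high, standing on the bench at the right; origin at the middle of its underside; leave alone.
- gland1: A second brass cable gland like it; leave alone.
Mind the look-alikes: they are no part of the job. Of the things that look like the part that bears cap_mid, the middle-sized one is meant.

How it is judged:
By the outcome, as a careful person would: the job done as asked, in the order asked, and still so for the second after the job is handed in, while the arm keeps its last pose, push and grip.
It also fails if it takes over 64 s, if anything falls off the work surface, if the arm or the gripper's body presses on something with over 40 N, if the wrist force passes 120 N, or if a joint passes its speed limit or range.

ROBOT

A 6-joint arm with a two-finger parallel gripper is mounted at the origin on the work surface. World frame = base frame: x ahead of the robot, y to its left, z up, the work surface at z = 0. Lengths are in m, angles in degrees, forces in N, time in s.
With the tool pointing down it reaches from about 0.4 to 0.825 m from the base axis. Payload 7 kg.
Tool frame: the origin (TCP) lies between the finger pads; the fingertips stand 14 mm ahead of it and the grasp point (between the pads) lies 5 mm behind it (r.tips_ahead is the distance from the TCP to the fingertips, in m); z points along the fingers, y is the direction in which the jaws open and shut (so a half turn about z gives the same grasp; the last joint's range is limited). The gripper opens to 88 mm and grips with 3 to 60 N. Pads are 19 mm wide; open, the fingers measure 130 mm over their backs; the gripper's body (78 mm by 193 mm) begins 47 mm behind the grasp point.
Start: joints at [86.752, 20.546, 0.682, 0, -70.136, -16.507], TCP at [0.228, 0.635, 0.21] pointing down, gripper open.
Joint ranges: [-176.03, 176.03], [-82.01, 121.73], [-58.28, 71.71], [-173.87, 95.51], [-174.79, -0.11], [-173.66, 173.66]. Speed limits (degrees/s): [136.94, 136.94, 172.46, 180, 180, 180].

INTERFACE

Orientations are given as [roll, pitch, yaw] about the fixed x, y, z axes, in that order (R = Rz(yaw) Ry(pitch) Rx(roll)).
In Python, from plant import r gives the robot as it stands.
- The arm moves only by the tool apply_moves, never from a script. Its arguments are lists of equal length, an entry for each row: "slide": the shift along the tool's x, y, z as a fraction of full scale, a list of three; "turn": the turn, a rotation vector about the tool's x, y, z as a fraction of full scale, a list of three; "jaw": the closure, from 0 (fully open) to 1 (shut). In form: {"slide": [[dx, dy, dz], ...], "turn": [[wx, wy, wz], ...], "jaw": [jaw, ...]}. A call has 1 to 8 rows; each row shifts and turns the commanded pose from where the row before left it, along the tool's axes as they then stand; what a row does not reach is not made up. Full scale, the value 1, is 0.1 m for a shift and 1.5 rad for a turn. A row lasts 1/10 s, in which the tool goes at most 50 mm and 8.59 degrees, less where a joint would pass 70% of its speed; a pose out of reach is approached as far as the arm can. A call with a number of a shift or a turn outside -1 to 1 is refused whole. A call with a gripper value outside its range is refused whole. The fingers move at their own pace and stop on an object; "newtons" is the grip in N (left out, the last holds). Time passes only in rows, so rows that do not move let the fingers close. It gives the time, the measured TCP pose, the force and the opening at its end, in the units of the state.
- r.get_state(): the state, without advancing time (a new reading comes with each control period).
- r.capture(name): name is "scene" or "top" or "wrist"; returns a dict with "pixels" (420x560x3 uint8, blue, green, red), "depth" (420x560 float32, m along the optical axis (not along the pixel's ray), 0 where there is no reading), "fx", "fy", "cx", "cy" (pixels), "rvec" (rotation vector, rad) and "tvec" (3), from world to camera coordinates, as OpenCV has them. Camera axes: x right, y down, z forward; pixel columns grow to the right and rows downward; lengths in m; the calibration is good to about 2 mm. A picture is of the moment at which its call begins.
- r.close_job(): hands the job in, once; it reports no verdict.
The state is a dict: "time_s": time; "joints": joint angles; "qd": joint speeds; "joint_torque": joint torques, N m; "tcp_pos": TCP position; "eef_rot": TCP orientation; "contact_force": force on the tool from outside, world axes, zero at the start; "moment": the same for the moment, N m; "gripper_width": finger opening in m.
Only numpy, scipy, OpenCV 4.12 (cv2) and the standard library are available. Lean on these libraries where they do the work, as an engineer would, in place of code of your own. Each camera call takes 0.05 s, during which the arm holds its last target.

## Working session

There is one attempt and no reset: what is moved stays moved. The work goes in short steps, Python scripts to look and compute and a tool call to move; the robot and the scene stay as the last step left them, time stands still between calls to the robot, and variables do not carry over. Pictures are saved under pics/ and viewed, and the job is handed in when it is done.

Besides the shell and the picture viewer there is one more tool, called after ">>>" by a JSON object that holds its "method" and its "body", one argument or row to a line. apply_moves: Moves the arm, as the interface text tells. Shift numbers are shares of 0.1 m and turn numbers shares of 1.5 rad, none past 1 either way. Its arguments: {"type":"object","properties":{"slide":{"type":"array"},"turn":{"type":"array"},"jaw":{"type":"array"},"newtons":{"type":"number"}},"required":["slide","turn","jaw"]}

```bash
ls; mkdir -p pics; python3 - <<'E'
from plant import r
import cv2
print(r.get_state())
for n in ("scene","top","wrist"):
    c=r.capture(n); cv2.imwrite(f"pics/a_{n}.png",c["pixels"])
    print(n,c["fx"],c["cx"],c["cy"],c["rvec"],c["tvec"])
E
```

```text
pics
{'time_s': 0.0, 'joints': array([ 8.67511282e+01,  2.05929495e+01,  6.35165984e-01, -2.05498946e-02,
       -7.01345768e+01, -1.65061241e+01]), 'qd': array([ 0.06414101,  0.00981496, -0.05855505, -0.09326777, -0.05520265,
        0.04418497]), 'joint_torque': array([-8.50701781e-04, -5.82715201e+01,  2.93045032e+01,  6.99696243e+00,
        6.78741460e-03, -1.82759322e-04]), 'tcp_pos': array([0.22800934, 0.63479611, 0.20941483]), 'eef_rot': array([ 1.79905957e+02, -7.72177495e-03, -1.97619882e+01]), 'contact_force': array([ 0.42821872,  0.63113745, -0.82596413]), 'moment': array([-0.03965031, -0.02124844, -0.01335971]), 'gripper_width': 0.08745702840372609}
scene 519.3176901312679 283.1503037955475 208.31041815832222 [ 2.12718192  1.48826966 -0.47398548] [-0.18155804 -0.37537739  2.00417117]
top 405.8240946591956 280.78804770406975 209.3697525136275 [ 2.1837411  -2.12187524  0.15289241] [-0.00175356  0.53596956  1.07218359]
wrist 295.09186538389235 285.04550968980334 204.43939315076028 [-1.69097807  2.40603865  0.37294147] [ 0.67501884 -0.03895112  0.39124838]
```

View pics/a_scene.png

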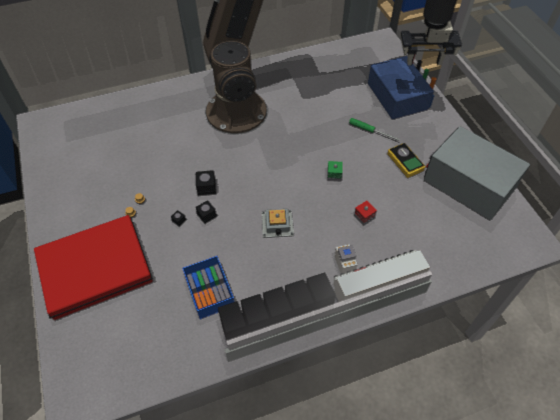

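View pics/a_top.png

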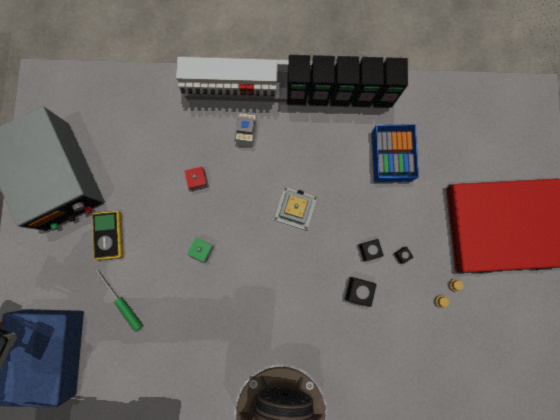

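View pics/a_wrist.png

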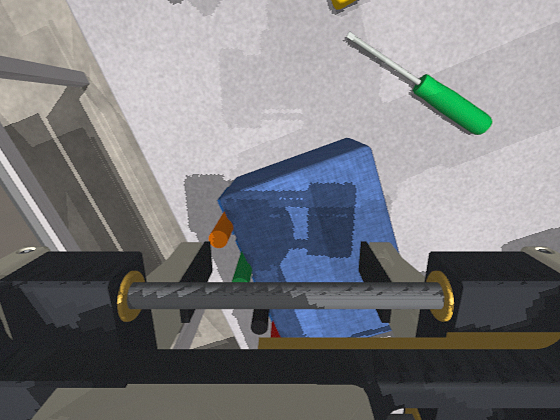

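The top view shows the red module at (196,178), green at (200,250), base pin at (296,206), and three black caps at (372,250), (403,255) and (361,292). Next I'll measure positions and sizes.

```bash
cat > h.py <<'E'
from plant import r
import cv2, numpy as np
def pts(c):
    R,_=cv2.Rodrigues(np.array(c["rvec"],float)); t=np.array(c["tvec"],float).ravel()
    d=c["depth"]; v,u=np.mgrid[:d.shape[0],:d.shape[1]]
    X=np.stack([(u-c["cx"])/c["fx"]*d,(v-c["cy"])/c["fy"]*d,d],-1)
    W=(X-t)@R
    W[d<=0]=np.nan
    return W
def rect(P):
    (c,s,a)=cv2.minAreaRect((P[:,:2]*1000).astype(np.float32))
    return np.round(c,1),np.round(s,1),round(a,1)
E
python3 - <<'E'
from h import *
for cam,seeds in (("top",dict(red=(190,172),green=(196,256),plate=(290,213),capM=(372,250),capS=(403,255),capL=(361,292),pinr=(196,178),cont=(246,128),g0=(456,286),g1=(441,302))),):
    c=r.capture(cam); W=pts(c); np.save("top.npy",W)
    Z=W[...,2]; print("bench z",np.nanmedian(Z[200:240,230:260]))
    for n,(u,v) in seeds.items():
        print(n,W[v,u].round(4), end=' ')
        m=(np.abs(W[...,:2]-W[v,u,:2]).max(-1)<0.06)&(abs(Z-W[v,u,2])<0.006)
        k,l=cv2.connectedComponents(m.astype(np.uint8)); m=l==l[v,u]
        P=W[m]; print(rect(P),"mean",P.mean(0).round(4),len(P))
E
```

```text
bench z -0.001246737360542478
red [0.63   0.2646 0.0485] (array([617.1, 252.3]), array([50.8, 50.4]), 14.7) mean [0.617  0.2523 0.0471] 323
green [0.4026 0.2351 0.0498] (array([421.3, 229.2]), array([50.7, 49.5]), 66.3) mean [0.4209 0.229  0.0472] 333
plate [ 0.5258 -0.0116  0.0422] (array([546. , -26.4]), array([70. , 68.9]), 71.0) mean [ 0.5446 -0.0261  0.0432] 368
capM [ 0.4321 -0.2342  0.0428] (array([ 433.3, -234. ]), array([49.3, 51.2]), 17.5) mean [ 0.4331 -0.2335  0.0425] 333
capS [ 0.4216 -0.322   0.0279] (array([ 422.4, -325.4]), array([35.3, 36.1]), 29.2) mean [ 0.4222 -0.3245  0.0293] 172
capL [ 0.3212 -0.2024  0.0546] (array([ 321.2, -204.5]), array([64.7, 64.3]), 76.5) mean [ 0.3214 -0.2034  0.0553] 599
pinr [0.6138 0.2474 0.0482] (array([617.1, 252.3]), array([50.8, 50.4]), 14.7) mean [0.617  0.2523 0.0471] 322
cont [0.7488 0.1139 0.0791] (array([759.3, 118.8]), array([45. , 40.6]), 84.7) mean [0.7591 0.1184 0.0788] 241
g0 [ 0.3426 -0.4634  0.0289] (array([ 345.2, -468. ]), array([24.1, 25.2]), 70.8) mean [ 0.3454 -0.4677  0.0283] 82
g1 [ 0.2992 -0.4228  0.0267] (array([ 299.9, -428.2]), array([22.9, 26. ]), 73.9) mean [ 0.3    -0.4276  0.0279] 79
```

```bash
python3 - <<'E'
import cv2
a=cv2.imread("pics/a_top.png")
cv2.imwrite("pics/b.png",cv2.resize(a[140:320,170:430],None,fx=3,fy=3,interpolation=cv2.INTER_CUBIC))
E
```

```text
(no output)
```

View pics/b.png

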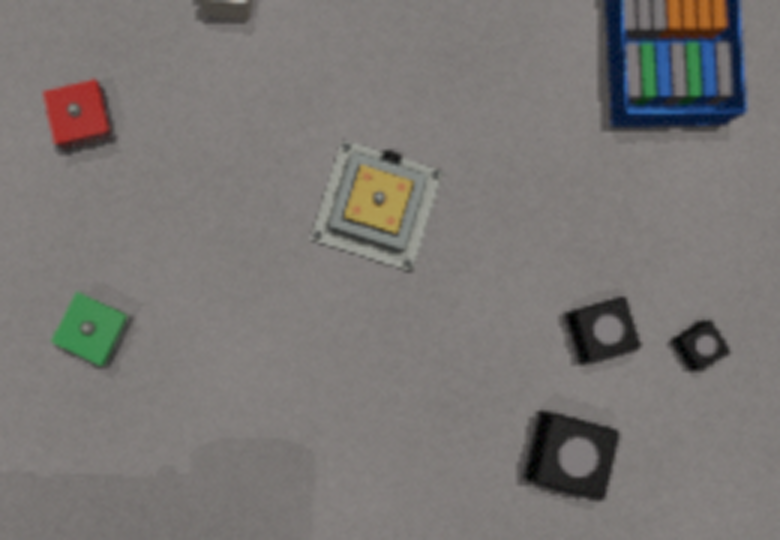

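```bash
cat >> h.py <<'E'
from scipy.spatial.transform import Rotation as Ro
def plan(target,yaw,n,start=None):
    """n rows, rounded to 2 decimals (3 if small); prints"""
    s=r.get_state()
    p=np.array(s["tcp_pos"]) if start is None else np.array(start[:3]); 
    y=s["eef_rot"][2] if start is None else start[3]
    S=[];T=[]
    y0=y;p0=p.copy()
    for i in range(n):
        R=Ro.from_euler('xyz',[180,0,y],degrees=True).as_matrix()
        g=p0+(np.array(target)-p0)*(i+1)/n; yg=y0+(yaw-y0)*(i+1)/n
        d=np.round(R.T@(g-p)/0.1,3)+0.
        w=round(float(-np.radians(yg-y)/1.5),4)+0.
        S.append(d.tolist());T.append([0,0,w])
        p=p+R@(d*0.1); y=y-np.degrees(w*1.5)
    print("slide",S);print("turn",T);print("end",p.round(4),round(y,2))
    return [*p,y]
E
python3 - <<'E'
from h import *
W=np.load("top.npy");print("greybox",W[160,40],W[195,85],W[355,40],np.nanmax(W[300:400,0:85,2]))
s=[.228,.635,.21,-19.76]
s=plan([.40,.36,.21],-19.76,8,s)
s=plan([.617,.252,.15],14.7,7,s)
E
```

```text
greybox [0.63031385 0.62452876 0.13384148] [0.5467185  0.51038821 0.1188102 ] [0.15140685 0.59040552 0.1027194 ] 0.3365223078174818
slide [[0.319, 0.251, 0.0], [0.318, 0.251, 0.0], [0.319, 0.25, 0.0], [0.318, 0.251, 0.0], [0.319, 0.251, 0.0], [0.318, 0.251, 0.0], [0.319, 0.251, 0.0], [0.318, 0.251, 0.0]]
turn [[0, 0, 0.0], [0, 0, 0.0], [0, 0, 0.0], [0, 0, 0.0], [0, 0, 0.0], [0, 0, 0.0], [0, 0, 0.0], [0, 0, 0.0]]
end [0.3999 0.36   0.21  ] -19.76
slide [[0.344, 0.04, 0.086], [0.339, 0.07, 0.085], [0.332, 0.099, 0.086], [0.323, 0.126, 0.086], [0.31, 0.154, 0.086], [0.296, 0.18, 0.085], [0.279, 0.205, 0.086]]
turn [[0, 0, -0.0573], [0, 0, -0.0573], [0, 0, -0.0572], [0, 0, -0.0573], [0, 0, -0.0573], [0, 0, -0.0573], [0, 0, -0.0573]]
end [0.617 0.252 0.15 ] 14.7
```

>>> {"method": "apply_moves", "body": {
  "slide": [
    [0.32, 0.25, 0],
    [0.32, 0.25, 0],
    [0.32, 0.25, 0],
    [0.32, 0.25, 0],
    [0.32, 0.25, 0],
    [0.32, 0.25, 0],
    [0.32, 0.25, 0],
    [0.32, 0.25, 0]
  ],
  "turn": [
    [0, 0, 0],
    [0, 0, 0],
    [0, 0, 0],
    [0, 0, 0],
    [0, 0, 0],
    [0, 0, 0],
    [0, 0, 0],
    [0, 0, 0]
  ],
  "jaw": [0, 0, 0, 0, 0, 0, 0, 0]
}}

```text
time_s: 1.0
tcp_pos: [0.402, 0.359, 0.2105]
eef_rot: [-180.0, 0.0, -19.7]
contact_force: [-0.1, 0.2, 0.1]
gripper_width: 0.0875
```

>>> {"method": "apply_moves", "body": {
  "slide": [
    [0.34, 0.04, 0.09],
    [0.34, 0.07, 0.09],
    [0.33, 0.1, 0.09],
    [0.32, 0.13, 0.09],
    [0.31, 0.15, 0.08],
    [0.3, 0.18, 0.08],
    [0.28, 0.2, 0.08],
    [0, 0, 0]
  ],
  "turn": [
    [0, 0, -0.0573],
    [0, 0, -0.0573],
    [0, 0, -0.0573],
    [0, 0, -0.0573],
    [0, 0, -0.0573],
    [0, 0, -0.0573],
    [0, 0, -0.0573],
    [0, 0, 0]
  ],
  "jaw": [0, 0, 0, 0, 0, 0, 0, 0]
}}

```text
time_s: 1.8
tcp_pos: [0.6202, 0.2506, 0.1479]
eef_rot: [179.9, 0.2, 14.7]
contact_force: [0.1, 0.1, -0.9]
gripper_width: 0.0874
```

```bash
python3 - <<'E'
from h import *
s=r.get_state(); print(s["time_s"],s["tcp_pos"],s["eef_rot"])
c=r.capture("wrist"); cv2.imwrite("pics/c.png",c["pixels"]); W=pts(c); np.save("w1.npy",W)
Z=W[...,2]
E
```

```text
1.8 [0.6202475  0.25060265 0.14785179] [1.79913882e+02 1.54507142e-01 1.46998160e+01]
```

View pics/c.png

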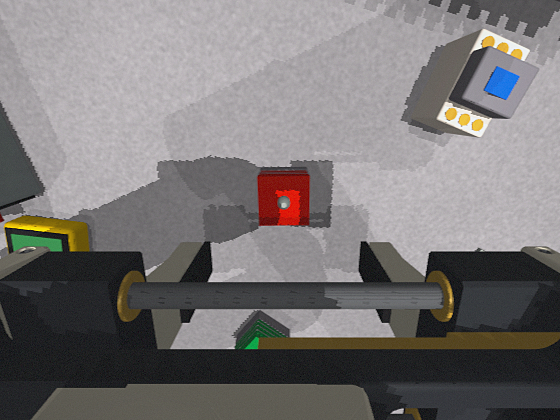

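The red module fills (258-310, 168-226), with its pin at (284,203), square to the jaws. Measuring it from this view.

```bash
python3 - <<'E'
from h import *
W=np.load("w1.npy"); Z=W[...,2]
print("bench",np.nanmedian(Z[120:150,250:310]))
m=np.zeros(Z.shape,bool); m[160:235,245:320]=1
m&=(Z>.04)&(Z<.054)
P=W[m]; print(rect(P),P.mean(0),len(P))
m2=np.zeros(Z.shape,bool); m2[160:235,245:320]=1; m2&=(Z>.0555)
print("pin",W[m2].mean(0),W[m2].max(0),m2.sum())
plan([.6165,.2523,.024],14.7,4,[.6202,.2506,.1479,14.7])
E
```

```text
bench 0.0003190629552449275
(array([618. , 252.3]), array([50.8, 49.7]), 15.9) [0.61976456 0.25258586 0.04822289] 2499
pin [0.61912251 0.25224998 0.05817889] [0.62425925 0.25750897 0.0620253 ] 108
slide [[-0.008, -0.006, 0.31], [-0.008, -0.007, 0.31], [-0.008, -0.006, 0.309], [-0.007, -0.007, 0.31]]
turn [[0, 0, 0.0], [0, 0, 0.0], [0, 0, 0.0], [0, 0, 0.0]]
end [0.6165 0.2523 0.024 ] 14.7
```

>>> {"method": "apply_moves", "body": {
  "slide": [
    [-0.017, -0.022, 0.2],
    [0, 0, 0.4],
    [0, 0, 0.4],
    [0, 0, 0.24],
    [0, 0, 0],
    [0, 0, 0],
    [0, 0, 0],
    [0, 0, 0]
  ],
  "turn": [
    [0, 0, -0.009],
    [0, 0, 0],
    [0, 0, 0],
    [0, 0, 0],
    [0, 0, 0],
    [0, 0, 0],
    [0, 0, 0],
    [0, 0, 0]
  ],
  "jaw": [0, 0, 0, 0, 0.6, 0.6, 0.6, 0.6],
  "newtons": 25
}}

```text
time_s: 2.65
tcp_pos: [0.6169, 0.2557, 0.0285]
eef_rot: [-179.9, -0.2, 15.5]
contact_force: [0.8, -0.3, 0.2]
gripper_width: 0.0614
```

>>> {"method": "apply_moves", "body": {
  "slide": [
    [0, 0, 0],
    [0, 0, 0],
    [0, 0, 0]
  ],
  "turn": [
    [0, 0, 0],
    [0, 0, 0],
    [0, 0, 0]
  ],
  "jaw": [0.6, 0.6, 0.6]
}}

```text
time_s: 2.95
tcp_pos: [0.6165, 0.2551, 0.0277]
eef_rot: [-180.0, -0.1, 15.5]
contact_force: [-0.9, -0.1, 7.0]
gripper_width: 0.0493
```

```bash
python3 - <<'E'
from h import *
W=np.load("top.npy"); Z=W[...,2]
m=np.zeros(Z.shape,bool); m[185:228,275:318]=1; 
m2=m&(Z>.050); P=W[m2]; print("pin",P.mean(0) if len(P) else None,m2.sum(), P.round(4)[:8])
s=[.6165,.2551,.0277,15.5]
s=plan([.59,.25,.16],15.5,3,s)
s=plan([.451,.006,.18],-19,9,s)
E
```

```text
pin [ 0.54505219 -0.0250406   0.05315107] 18 [[ 0.5658 -0.0131  0.0505]
 [ 0.5574 -0.0079  0.0504]
 [ 0.5495 -0.0243  0.0518]
 [ 0.5489 -0.0268  0.0558]
 [ 0.5498 -0.0297  0.0508]
 [ 0.5466 -0.0216  0.0522]
 [ 0.5462 -0.0242  0.0556]
 [ 0.5461 -0.0268  0.0567]]
slide [[-0.09, -0.007, -0.441], [-0.089, -0.007, -0.441], [-0.09, -0.008, -0.441]]
turn [[0, 0, 0.0], [0, 0, 0.0], [0, 0, 0.0]]
end [0.59 0.25 0.16] 15.5
slide [[-0.221, 0.22, -0.022], [-0.206, 0.234, -0.022], [-0.19, 0.248, -0.023], [-0.173, 0.26, -0.022], [-0.156, 0.27, -0.022], [-0.136, 0.281, -0.022], [-0.118, 0.289, -0.023], [-0.098, 0.296, -0.022], [-0.078, 0.302, -0.022]]
turn [[0, 0, 0.0446], [0, 0, 0.0446], [0, 0, 0.0446], [0, 0, 0.0446], [0, 0, 0.0446], [0, 0, 0.0446], [0, 0, 0.0446], [0, 0, 0.0446], [0, 0, 0.0446]]
end [0.451 0.006 0.18 ] -19.0
```

>>> {"method": "apply_moves", "body": {
  "slide": [
    [0, 0, -0.15],
    [-0.12, 0, -0.38],
    [-0.15, 0, -0.42],
    [0, 0, -0.38],
    [-0.22, 0.22, -0.02],
    [-0.21, 0.23, -0.02],
    [-0.19, 0.25, -0.02],
    [-0.17, 0.26, -0.02]
  ],
  "turn": [
    [0, 0, 0],
    [0, 0, 0],
    [0, 0, 0],
    [0, 0, 0],
    [0, 0, 0.045],
    [0, 0, 0.045],
    [0, 0, 0.045],
    [0, 0, 0.045]
  ],
  "jaw": [0.6, 0.6, 0.6, 0.6, 0.6, 0.6, 0.6, 0.6]
}}

```text
time_s: 3.75
tcp_pos: [0.527, 0.1383, 0.1682]
eef_rot: [-180.0, -0.0, -0.1]
contact_force: [0.9, -0.3, -2.2]
gripper_width: 0.0496
```

>>> {"method": "apply_moves", "body": {
  "slide": [
    [-0.16, 0.27, -0.02],
    [-0.14, 0.28, -0.02],
    [-0.12, 0.29, -0.02],
    [-0.1, 0.3, -0.02],
    [-0.08, 0.3, -0.02],
    [0, 0, 0],
    [0, 0, 0]
  ],
  "turn": [
    [0, 0, 0.045],
    [0, 0, 0.045],
    [0, 0, 0.045],
    [0, 0, 0.045],
    [0, 0, 0.045],
    [0, 0, 0],
    [0, 0, 0]
  ],
  "jaw": [0.6, 0.6, 0.6, 0.6, 0.6, 0.6, 0.6]
}}

```text
time_s: 4.45
tcp_pos: [0.4488, 0.0037, 0.1784]
eef_rot: [-179.9, -0.1, -19.4]
contact_force: [1.1, 0.6, -0.6]
gripper_width: 0.0492
```

```bash
python3 - <<'E'
from h import *
s=r.get_state(); print(s["time_s"],s["tcp_pos"],s["eef_rot"],s["gripper_width"],s["contact_force"])
c=r.capture("wrist"); cv2.imwrite("pics/d.png",c["pixels"]); W=pts(c); np.save("w2.npy",W)
c=r.capture("scene"); cv2.imwrite("pics/d2.png",cv2.resize(c["pixels"][80:280,150:420],None,fx=2.8,fy=2.8))
print(r.get_state()["tcp_pos"])
E
```

```text
4.45 [0.4488119  0.00366477 0.17835931] [-1.79923983e+02 -7.04243588e-02 -1.93588082e+01] 0.049189057335585186 [ 1.14069612  0.64625573 -0.61226557]
[0.44933006 0.00445519 0.17789668]
```

View pics/d.png

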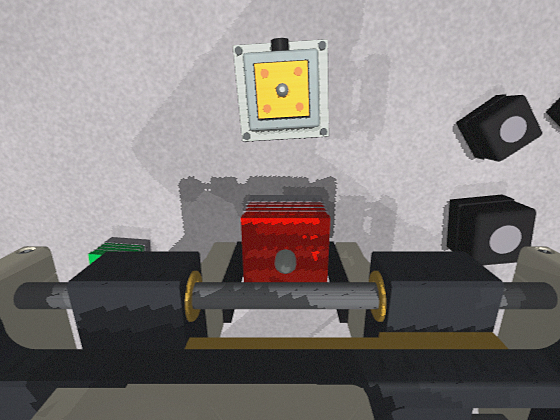

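View pics/d2.png

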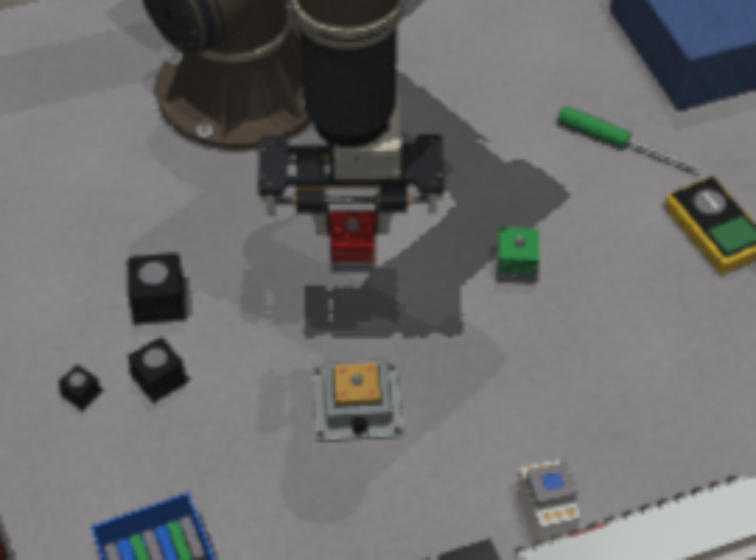

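The wrist view shows the pin at (282,90) on the plate (254-312, 60-120), and the red module in the jaws with its own pin at (286,262). I'll measure both in the same picture so camera errors cancel.

```bash
python3 - <<'E'
from h import *
W=np.load("w2.npy"); Z=W[...,2]
def box(u0,u1,v0,v1,z0,z1):
    m=np.zeros(Z.shape,bool); m[v0:v1,u0:u1]=1; m&=(Z>z0)&(Z<z1); return W[m]
c=cv2.imread("pics/d.png"); hsv=cv2.cvtColor(c,cv2.COLOR_BGR2HSV)
m=np.zeros(Z.shape,bool); m[40:135,235:330]=1
ye=m&(hsv[...,0]<35)&(hsv[...,1]>90)&(Z>.04)&(Z<.05)
print("plate",rect(W[ye]),W[ye].mean(0))
P=box(235,330,30,150,.003,.012);print("foot",rect(P))
P=box(270,295,78,105,.0505,.07); print("pin",P.mean(0),P.max(0),P.min(0),len(P))
P=box(236,336,185,290,.1,.25)
R=Ro.from_euler('xyz',[180,0,-19.36],degrees=True).as_matrix()
tcp=np.array([.4491,.0042,.178])
L=(P-tcp)@R
print(np.histogram(P[:,2],20))
for lo,hi in((.19,.203),(.204,.22)):
    Q=L[(P[:,2]>lo)&(P[:,2]<hi)]
    print(len(Q),Q.min(0),Q.max(0),Q.mean(0))
print("W at red rows",[(v,W[v,270].round(4)) for v in range(196,290,6)])
E
```

```text
plate (array([545.5, -26.6]), array([50., 50.]), 74.1) [ 0.54610476 -0.02682436  0.04634088]
foot (array([545.5, -26.7]), array([100. , 100.3]), 73.8)
pin [ 0.54521833 -0.02646819  0.0559986 ] [ 0.55111479 -0.02078008  0.05954611] [ 0.53968387 -0.03211584  0.05093077] 129
(array([  91,  116,   96,  129,  127,  121,  145,  112,  191,  167,  210,
        144, 2267, 3193,  173,  287,  183,   72,   62,   41]), array([0.15076677, 0.15446653, 0.1581663 , 0.16186607, 0.16556583,
       0.1692656 , 0.17296537, 0.17666513, 0.1803649 , 0.18406467,
       0.18776443, 0.1914642 , 0.19516397, 0.19886374, 0.2025635 ,
       0.20626327, 0.20996304, 0.2136628 , 0.21736257, 0.22106234,
       0.2247621 ]))
5731 [-0.01593356 -0.02789264 -0.0249985 ] [ 0.02564069  0.02860341 -0.0120094 ] [ 0.00761288  0.0002681  -0.02070077]
714 [-0.01092708 -0.02722033 -0.04188981] [ 0.0097206   0.02773869 -0.02600125] [ 0.00245565  0.00027594 -0.03183994]
W at red rows [(196, array([0.4763, 0.0058, 0.1555])), (202, array([0.476 , 0.0052, 0.1695])), (208, array([0.4758, 0.0046, 0.1818])), (214, array([0.4751, 0.0043, 0.1912])), (220, array([0.4743, 0.0042, 0.1991])), (226, array([0.4705, 0.0056, 0.1981])), (232, array([0.4675, 0.0067, 0.1991])), (238, array([0.4641, 0.008 , 0.1992])), (244, array([0.4602, 0.0094, 0.1984])), (250, array([0.4573, 0.0105, 0.1997])), (256, array([0.4534, 0.0119, 0.1991])), (262, array([0.4496, 0.0133, 0.1989])), (268, array([0.4465, 0.0144, 0.2   ])), (274, array([0.4425, 0.0159, 0.1994])), (280, array([0.4381, 0.0176, 0.1985])), (286, array([ 0.4798, -0.002 ,  0.2753]))]
```

```bash
python3 - <<'E'
from h import *
s=r.get_state(); print(s["tcp_pos"],s["eef_rot"])
plan([.5450,-.0265,.098],-16.0,5)
E
```

```text
[0.44933006 0.00445519 0.17789668] [-1.79956167e+02 -4.15436354e-02 -1.92863300e+01]
slide [[0.201, -0.005, 0.16], [0.201, -0.002, 0.16], [0.201, 0.0, 0.159], [0.201, 0.002, 0.16], [0.201, 0.004, 0.16]]
turn [[0, 0, -0.0076], [0, 0, -0.0077], [0, 0, -0.0076], [0, 0, -0.0077], [0, 0, -0.0076]]
end [ 0.545  -0.0265  0.098 ] -16.0
```

>>> {"method": "apply_moves", "body": {
  "slide": [
    [0.2, 0, 0.15],
    [0.2, 0, 0.15],
    [0.2, 0, 0.16],
    [0.2, 0, 0.17],
    [0.2, 0, 0.17],
    [0, 0, 0],
    [0, 0, 0],
    [0, 0, 0]
  ],
  "turn": [
    [0, 0, -0.008],
    [0, 0, -0.008],
    [0, 0, -0.008],
    [0, 0, -0.007],
    [0, 0, -0.007],
    [0, 0, 0],
    [0, 0, 0],
    [0, 0, 0]
  ],
  "jaw": [0.6, 0.6, 0.6, 0.6, 0.6, 0.6, 0.6, 0.6]
}}

```text
time_s: 5.35
tcp_pos: [0.544, -0.0263, 0.0977]
eef_rot: [180.0, -0.0, -16.0]
contact_force: [-0.1, -0.2, -1.8]
gripper_width: 0.0495
```

```bash
python3 - <<'E'
from h import *
s=r.get_state(); print(s["time_s"],s["tcp_pos"],s["eef_rot"],s["contact_force"])
plan([.5450,-.0265,.098],-16.0,1)
c=r.capture("wrist"); cv2.imwrite("pics/e.png",c["pixels"]); W=pts(c); np.save("w3.npy",W)
s=r.get_state(); print(s["time_s"],s["tcp_pos"],s["eef_rot"],s["contact_force"])
E
```

```text
5.35 [ 0.54395328 -0.02625465  0.09766113] [ 1.79998538e+02 -9.23847797e-04 -1.60142388e+01] [-0.10026152 -0.16428923 -1.77828316]
slide [[0.011, -0.001, -0.003]]
turn [[0, 0, -0.0002]]
end [ 0.545  -0.0265  0.098 ] -16.0
5.4 [ 0.54396582 -0.02623806  0.09796336] [-1.79979265e+02 -3.31758929e-02 -1.60080017e+01] [ 0.02715544 -0.23600776 -1.26746694]
```

View pics/e.png

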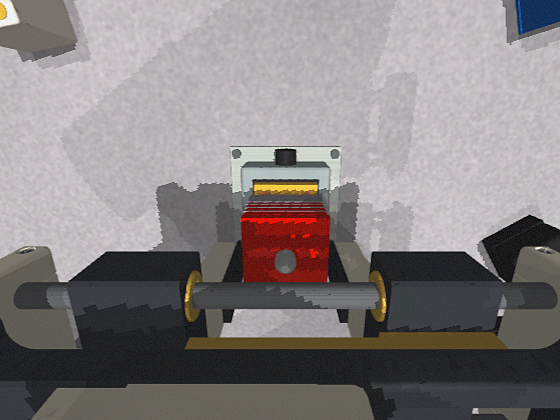

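The module hangs square over the base, with brass edges at (253-319, 182-194). I'll correct by 1 mm and lower gently.

>>> {"method": "apply_moves", "body": {
  "slide": [
    [0.01, 0, 0.04],
    [0, 0, 0.04],
    [0, 0, 0.03],
    [0, 0, 0.03],
    [0, 0, 0.03],
    [0, 0, 0]
  ],
  "turn": [
    [0, 0, 0],
    [0, 0, 0],
    [0, 0, 0],
    [0, 0, 0],
    [0, 0, 0],
    [0, 0, 0]
  ],
  "jaw": [0.6, 0.6, 0.6, 0.6, 0.6, 0.6]
}}

```text
time_s: 6.0
tcp_pos: [0.5446, -0.0271, 0.0798]
eef_rot: [180.0, 0.0, -16.1]
contact_force: [0.5, -1.3, -0.5]
gripper_width: 0.0497
```

The force is low with the underside below the pin's tip, so it is entering. Going the rest of the way.

>>> {"method": "apply_moves", "body": {
  "slide": [
    [0, 0, 0.02],
    [0, 0, 0.02],
    [0, 0, 0.015],
    [0, 0, 0],
    [0, 0, 0]
  ],
  "turn": [
    [0, 0, 0],
    [0, 0, 0],
    [0, 0, 0],
    [0, 0, 0],
    [0, 0, 0]
  ],
  "jaw": [0.6, 0.6, 0.6, 0.6, 0.6]
}}

```text
time_s: 6.5
tcp_pos: [0.545, -0.027, 0.0749]
eef_rot: [180.0, -0.0, -16.0]
contact_force: [0.0, 0.5, -0.9]
gripper_width: 0.0497
```

>>> {"method": "apply_moves", "body": {
  "slide": [
    [0, 0, 0.015],
    [0, 0, 0.01],
    [0, 0, 0],
    [0, 0, 0]
  ],
  "turn": [
    [0, 0, 0],
    [0, 0, 0],
    [0, 0, 0],
    [0, 0, 0]
  ],
  "jaw": [0.6, 0.6, 0.6, 0.6]
}}

```text
time_s: 6.9
tcp_pos: [0.5452, -0.027, 0.0727]
eef_rot: [-180.0, -0.0, -16.0]
contact_force: [-0.5, -0.2, 3.1]
gripper_width: 0.0491
```

Contact has been made at the expected height. I'll release and back off.

>>> {"method": "apply_moves", "body": {
  "slide": [
    [0, 0, 0],
    [0, 0, 0],
    [0, 0, 0],
    [0, 0, 0],
    [0, 0, -0.2],
    [0, 0, -0.4],
    [-0.2, 0, -0.4],
    [-0.4, 0, 0]
  ],
  "turn": [
    [0, 0, 0],
    [0, 0, 0],
    [0, 0, 0],
    [0, 0, 0],
    [0, 0, 0],
    [0, 0, 0],
    [0, 0, 0],
    [0, 0, 0]
  ],
  "jaw": [0, 0, 0, 0, 0, 0, 0, 0]
}}

```text
time_s: 7.7
tcp_pos: [0.4915, -0.0099, 0.1771]
eef_rot: [-179.8, -0.5, -16.1]
contact_force: [-0.5, 0.2, -0.0]
gripper_width: 0.0875
```

>>> {"method": "apply_moves", "body": {
  "slide": [
    [-0.4, 0, 0],
    [0, 0, 0]
  ],
  "turn": [
    [0, 0, 0],
    [0, 0, 0]
  ],
  "jaw": [0, 0]
}}

```text
time_s: 7.9
tcp_pos: [0.445, 0.0007, 0.1727]
eef_rot: [-179.9, 0.0, -16.0]
contact_force: [1.1, 0.3, 0.4]
gripper_width: 0.0878
```

```bash
python3 - <<'E'
from h import *
s=r.get_state(); print(s["time_s"],s["tcp_pos"],s["eef_rot"],s["gripper_width"])
c=r.capture("wrist"); cv2.imwrite("pics/f.png",c["pixels"]); W=pts(c); np.save("w4.npy",W); Z=W[...,2]
hsv=cv2.cvtColor(c["pixels"],cv2.COLOR_BGR2HSV)
m=((hsv[...,0]<8)|(hsv[...,0]>172))&(hsv[...,1]>120)&(Z>.085)&(Z<.1)
print(rect(W[m]),W[m].mean(0),m.sum())
P=W[(Z>.098)&(Z<.115)&(abs(W[...,0]-.545)<.02)&(abs(W[...,1]+.027)<.02)]; print("pin",len(P),P.mean(0),P.max(0))
E
```

```text
7.9 [0.44500485 0.00074915 0.17271351] [-1.79924316e+02  1.96015320e-02 -1.60194314e+01] 0.08781039268156501
(array([545.4, -26.5]), array([49.5, 49.5]), 73.9) [ 0.54599728 -0.02661833  0.09433767] 4010
pin 201 [ 0.54497233 -0.02660146  0.10396077] [ 0.5508748  -0.02095765  0.10786094]
```

View pics/f.png

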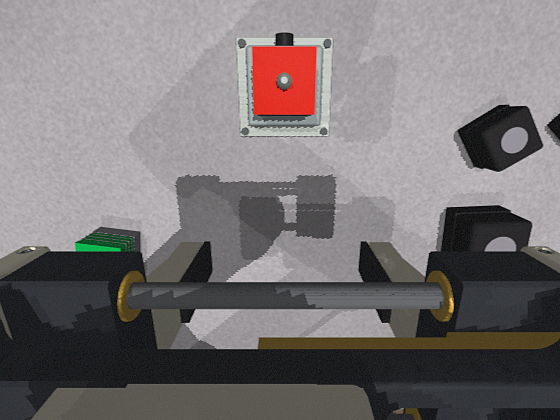

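The red module sits square on the plate: its top is at 0.0943 m (expected 0.094), the angle is 73.9° against the plate's 74.1°, and its centre matches. Next is the cap.

```bash
python3 - <<'E'
from h import *
plan([.433,-.234,.16],-72.5,8)
E
```

```text
slide [[0.064, 0.287, 0.016], [0.098, 0.277, 0.017], [0.132, 0.263, 0.016], [0.163, 0.245, 0.016], [0.192, 0.223, 0.017], [0.218, 0.198, 0.016], [0.241, 0.169, 0.016], [0.259, 0.138, 0.016]]
turn [[0, 0, 0.0822], [0, 0, 0.0823], [0, 0, 0.0822], [0, 0, 0.0822], [0, 0, 0.0823], [0, 0, 0.0822], [0, 0, 0.0822], [0, 0, 0.0822]]
end [ 0.433 -0.234  0.16 ] -72.5
```

>>> {"method": "apply_moves", "body": {
  "slide": [
    [0.06, 0.29, 0.02],
    [0.1, 0.28, 0.02],
    [0.13, 0.26, 0.02],
    [0.16, 0.25, 0.02],
    [0.19, 0.22, 0.02],
    [0.22, 0.2, 0.01],
    [0.24, 0.17, 0.01],
    [0.26, 0.14, 0.01]
  ],
  "turn": [
    [0, 0, 0.082],
    [0, 0, 0.082],
    [0, 0, 0.082],
    [0, 0, 0.082],
    [0, 0, 0.082],
    [0, 0, 0.082],
    [0, 0, 0.082],
    [0, 0, 0.083]
  ],
  "jaw": [0, 0, 0, 0, 0, 0, 0, 0]
}}

```text
time_s: 8.75
tcp_pos: [0.4337, -0.2365, 0.1591]
eef_rot: [180.0, -0.0, -72.8]
contact_force: [0.5, -0.2, 0.3]
gripper_width: 0.0877
```

>>> {"method": "apply_moves", "body": {
  "slide": [
    [0, 0, 0],
    [0, 0, 0]
  ],
  "turn": [
    [0, 0, 0],
    [0, 0, 0]
  ],
  "jaw": [0, 0]
}}

```text
time_s: 8.95
tcp_pos: [0.4334, -0.2356, 0.1588]
eef_rot: [179.9, 0.0, -72.6]
contact_force: [-0.3, 0.5, -0.2]
gripper_width: 0.0876
```

```bash
python3 - <<'E'
from h import *
s=r.get_state(); print(s["time_s"],s["tcp_pos"],s["eef_rot"],s["gripper_width"])
c=r.capture("wrist"); cv2.imwrite("pics/g.png",c["pixels"]); W=pts(c); np.save("w5.npy",W); Z=W[...,2]
m=(abs(W[...,0]-.433)<.045)&(abs(W[...,1]+.234)<.045)&(Z>.039)&(Z<.05)
k,l,st,ce=cv2.connectedComponentsWithStats(m.astype(np.uint8)); i=1+np.argmax(st[1:,4]); print(st[i],ce[i])
P=W[l==i]; print(rect(P),P.mean(0))
E
```

```text
8.95 [ 0.43339344 -0.23562604  0.15883284] [ 1.79948874e+02  1.72152231e-02 -7.25779143e+01] 0.08757657433256126
[ 261  171   49   47 2248] [285.05560498 193.80649466]
(array([ 433.2, -235.1]), array([50. , 49.2]), 17.8) [ 0.43347901 -0.23632457  0.0442109 ]
```

View pics/g.png

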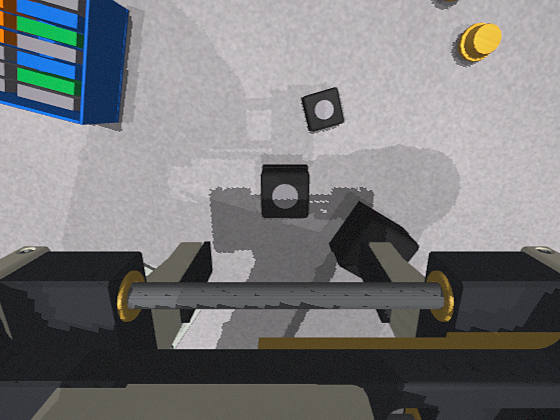

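The cap's top face is at (261-309, 166-218) with its disc at (285,196). It measures 50 mm wide and 44 mm high at (0.433,-0.235), so it is the middle-sized one. Descending and gripping.

>>> {"method": "apply_moves", "body": {
  "slide": [
    [-0.005, 0, 0.2],
    [0, 0, 0.4],
    [0, 0, 0.4],
    [0, 0, 0.3],
    [0, 0, 0.05],
    [0, 0, 0],
    [0, 0, 0],
    [0, 0, 0]
  ],
  "turn": [
    [0, 0, -0.004],
    [0, 0, 0],
    [0, 0, 0],
    [0, 0, 0],
    [0, 0, 0],
    [0, 0, 0],
    [0, 0, 0],
    [0, 0, 0]
  ],
  "jaw": [0.15, 0.15, 0.15, 0.15, 0.15, 0.15, 0.6, 0.6],
  "newtons": 30
}}

```text
time_s: 9.8
tcp_pos: [0.4346, -0.2343, 0.0261]
eef_rot: [-179.8, -0.1, -72.1]
contact_force: [0.1, -0.3, 0.2]
gripper_width: 0.0637
```

>>> {"method": "apply_moves", "body": {
  "slide": [
    [0, 0, 0],
    [0, 0, 0],
    [0, 0, 0]
  ],
  "turn": [
    [0, 0, 0],
    [0, 0, 0],
    [0, 0, 0]
  ],
  "jaw": [0.6, 0.6, 0.6]
}}

```text
time_s: 10.1
tcp_pos: [0.4337, -0.2344, 0.0253]
eef_rot: [-179.9, -0.0, -72.2]
contact_force: [-1.4, 1.2, 7.7]
gripper_width: 0.0488
```

```bash
python3 - <<'E'
from h import *
s=r.get_state(); print(s["time_s"],s["tcp_pos"],s["eef_rot"],s["gripper_width"],s["contact_force"])
p=s["tcp_pos"];y=s["eef_rot"][2]
q=plan([p[0],p[1],.17],y,4,[*p,y])
q=plan([.518,-.123,.19],-106,6,q)
E
```

```text
10.1 [ 0.43374794 -0.2343545   0.02529122] [-1.79918668e+02 -4.44879188e-02 -7.21619958e+01] 0.04881596154899162 [-1.43382331  1.16912378  7.71439619]
slide [[0.0, 0.0, -0.362], [0.0, 0.0, -0.362], [0.0, 0.0, -0.361], [0.0, 0.0, -0.362]]
turn [[0, 0, 0.0], [0, 0, 0.0], [0, 0, 0.0], [0, 0, 0.0]]
end [ 0.4337 -0.2344  0.17  ] -72.16
slide [[-0.134, -0.191, -0.033], [-0.151, -0.176, -0.034], [-0.169, -0.161, -0.033], [-0.183, -0.143, -0.033], [-0.196, -0.125, -0.034], [-0.208, -0.104, -0.033]]
turn [[0, 0, 0.0656], [0, 0, 0.0656], [0, 0, 0.0657], [0, 0, 0.0656], [0, 0, 0.0656], [0, 0, 0.0656]]
end [ 0.5179 -0.123   0.19  ] -106.0
```

```bash
python3 - <<'E'
from h import *
q=plan([.449,.001,.21],-16,8,[.4337,-.2344,.175,-72.2])
E
```

```text
slide [[-0.274, -0.108, -0.044], [-0.259, -0.141, -0.044], [-0.24, -0.172, -0.043], [-0.217, -0.199, -0.044], [-0.191, -0.225, -0.044], [-0.162, -0.246, -0.044], [-0.131, -0.265, -0.043], [-0.098, -0.278, -0.044]]
turn [[0, 0, -0.0817], [0, 0, -0.0818], [0, 0, -0.0817], [0, 0, -0.0818], [0, 0, -0.0817], [0, 0, -0.0817], [0, 0, -0.0818], [0, 0, -0.0817]]
end [0.449 0.001 0.21 ] -16.0
```

>>> {"method": "apply_moves", "body": {
  "slide": [
    [0, 0, -0.1],
    [0, 0, -0.35],
    [0, 0, -0.4],
    [0, 0, -0.4],
    [0, 0, -0.25],
    [0, 0, 0]
  ],
  "turn": [
    [0, 0, 0],
    [0, 0, 0],
    [0, 0, 0],
    [0, 0, 0],
    [0, 0, 0],
    [0, 0, 0]
  ],
  "jaw": [0.6, 0.6, 0.6, 0.6, 0.6, 0.6]
}}

```text
time_s: 10.7
tcp_pos: [0.4352, -0.2349, 0.179]
eef_rot: [-179.6, -0.2, -72.1]
contact_force: [1.2, 1.1, -0.5]
gripper_width: 0.0487
```

>>> {"method": "apply_moves", "body": {
  "slide": [
    [-0.27, -0.11, -0.04],
    [-0.26, -0.14, -0.04],
    [-0.24, -0.17, -0.04],
    [-0.22, -0.2, -0.04],
    [-0.19, -0.22, -0.04],
    [-0.16, -0.25, -0.04],
    [-0.13, -0.26, -0.04],
    [-0.1, -0.28, -0.04]
  ],
  "turn": [
    [0, 0, -0.082],
    [0, 0, -0.082],
    [0, 0, -0.082],
    [0, 0, -0.082],
    [0, 0, -0.081],
    [0, 0, -0.081],
    [0, 0, -0.082],
    [0, 0, -0.082]
  ],
  "jaw": [0.6, 0.6, 0.6, 0.6, 0.6, 0.6, 0.6, 0.6]
}}

```text
time_s: 11.5
tcp_pos: [0.4472, 0.0016, 0.2061]
eef_rot: [180.0, 0.1, -15.7]
contact_force: [1.5, -0.7, -1.3]
gripper_width: 0.0489
```

>>> {"method": "apply_moves", "body": {
  "slide": [
    [0, 0, 0],
    [0, 0, 0],
    [0, 0, 0]
  ],
  "turn": [
    [0, 0, 0],
    [0, 0, 0],
    [0, 0, 0]
  ],
  "jaw": [0.6, 0.6, 0.6]
}}

```text
time_s: 11.8
tcp_pos: [0.4474, 0.0001, 0.2059]
eef_rot: [180.0, 0.1, -16.0]
contact_force: [0.1, -1.1, -1.4]
gripper_width: 0.0488
```

```bash
python3 - <<'E'
from h import *
s=r.get_state(); print(s["time_s"],s["tcp_pos"],s["eef_rot"],s["gripper_width"],s["contact_force"])
c=r.capture("wrist"); cv2.imwrite("pics/i.png",c["pixels"]); W=pts(c); np.save("w6.npy",W); Z=W[...,2]
hsv=cv2.cvtColor(c["pixels"],cv2.COLOR_BGR2HSV)
m=((hsv[...,0]<8)|(hsv[...,0]>172))&(hsv[...,1]>120)&(Z>.085)&(Z<.1)
print("red",rect(W[m]),W[m].mean(0),m.sum())
P=W[(Z>.098)&(Z<.115)&(abs(W[...,0]-.545)<.015)&(abs(W[...,1]+.027)<.015)]; print("pin",len(P),P.mean(0),P.max(0))
R=Ro.from_euler('xyz',s["eef_rot"],degrees=True).as_matrix()
L=(W-s["tcp_pos"])@R
m=(abs(L[...,0])<.04)&(abs(L[...,1])<.035)&(abs(L[...,2])<.03); m[290:]=0
for v in range(190,290,5): print(v,L[v,272].round(4),L[v,300].round(4))
plan([.5450,-.0265,.150],-16.0,5)
E
```

```text
11.8 [4.47380488e-01 1.32577635e-04 2.05924830e-01] [ 1.79968414e+02  5.30702943e-02 -1.60469694e+01] 0.04877356798896033 [ 0.06881738 -1.05030405 -1.35556201]
red (array([545.4, -26.5]), array([49.4, 49.1]), 73.9) [ 0.54597787 -0.02659314  0.09429894] 3044
pin 152 [ 0.54506065 -0.02662404  0.10396884] [ 0.55097067 -0.02093035  0.10768287]
190 [-0.0186 -0.0182  0.2046] [-0.0186  0.019   0.2046]
195 [-0.0254 -0.0182  0.2042] [-0.0258  0.0192  0.2057]
200 [ 0.0253 -0.0093  0.0131] [0.025  0.0093 0.0141]
205 [ 0.0251 -0.0089  0.003 ] [0.0251 0.0088 0.003 ]
210 [ 0.0253 -0.0084 -0.0075] [ 0.0251  0.0083 -0.007 ]
215 [ 0.025  -0.0081 -0.0154] [ 0.0246  0.008  -0.0144]
220 [ 0.0231 -0.008  -0.0187] [ 0.0231  0.0078 -0.0185]
225 [ 0.0204 -0.008  -0.0195] [ 0.0199  0.0079 -0.0183]
230 [ 0.0169 -0.0081 -0.0182] [ 0.0172  0.0079 -0.0192]
235 [ 0.0142 -0.0081 -0.0192] [ 0.0144  0.0079 -0.0197]
240 [ 0.011  -0.0081 -0.0192] [ 0.0116  0.0079 -0.0204]
245 [ 0.0076 -0.0082 -0.0185] [ 0.0083  0.008  -0.02  ]
250 [ 0.0045 -0.0082 -0.0188] [ 0.0047  0.0081 -0.0191]
255 [ 0.0017 -0.0082 -0.0196] [ 0.0016  0.0081 -0.0195]
260 [-0.0017 -0.0083 -0.0194] [-0.0017  0.0081 -0.0194]
265 [-0.0047 -0.0083 -0.0198] [-0.0045  0.0081 -0.0202]
270 [-0.0084 -0.0084 -0.0192] [-0.0077  0.0082 -0.0204]
275 [-0.0121 -0.0085 -0.0186] [-0.0117  0.0083 -0.0194]
280 [-0.0153 -0.0085 -0.019 ] [-0.0153  0.0084 -0.0191]
285 [ 0.0313 -0.0045 -0.0963] [ 0.0312  0.004  -0.0962]
slide [[0.202, -0.003, 0.112], [0.202, -0.003, 0.112], [0.202, -0.003, 0.112], [0.202, -0.004, 0.112], [0.203, -0.003, 0.112]]
turn [[0, 0, -0.0001], [0, 0, -0.0002], [0, 0, -0.0001], [0, 0, -0.0002], [0, 0, -0.0001]]
end [ 0.5451 -0.0265  0.15  ] -16.0
```

View pics/i.png

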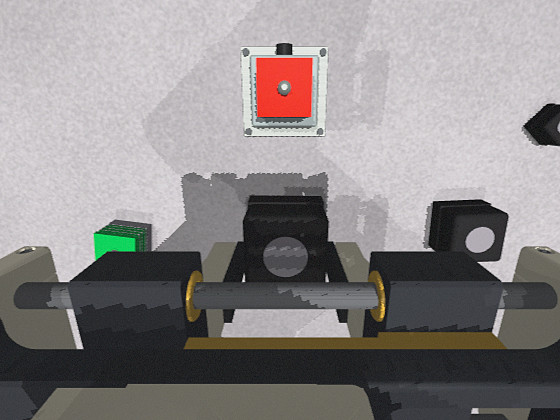

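The cap is square in the jaws, centred within 0.3 mm, with its underside 24.7 mm below the TCP. The red module's pin is at (284,88). Moving over it.

>>> {"method": "apply_moves", "body": {
  "slide": [
    [0.2, 0, 0.1],
    [0.2, 0, 0.11],
    [0.2, 0, 0.11],
    [0.21, 0, 0.12],
    [0.21, -0.01, 0.12],
    [0, 0, 0],
    [0, 0, 0],
    [0, 0, 0]
  ],
  "turn": [
    [0, 0, 0],
    [0, 0, 0],
    [0, 0, 0],
    [0, 0, 0],
    [0, 0, 0],
    [0, 0, 0],
    [0, 0, 0],
    [0, 0, 0]
  ],
  "jaw": [0.6, 0.6, 0.6, 0.6, 0.6, 0.6, 0.6, 0.6]
}}

```text
time_s: 12.65
tcp_pos: [0.5458, -0.0269, 0.1506]
eef_rot: [180.0, 0.0, -16.0]
contact_force: [-0.7, 0.1, -1.4]
gripper_width: 0.0492
```

```bash
python3 - <<'E'
from h import *
s=r.get_state(); print(s["time_s"],s["tcp_pos"],s["eef_rot"],s["contact_force"])
plan([.5450,-.0267,.150],-16.0,1)
E
```

```text
12.65 [ 0.54580815 -0.02691368  0.15060274] [ 1.79998992e+02  3.27829805e-03 -1.60251458e+01] [-0.68954322  0.13467161 -1.37943373]
slide [[-0.008, 0.0, 0.006]]
turn [[0, 0, -0.0003]]
end [ 0.545  -0.0267  0.15  ] -16.0
```

>>> {"method": "apply_moves", "body": {
  "slide": [
    [-0.007, 0, 0.06],
    [0, 0, 0.06],
    [0, 0, 0.04],
    [0, 0, 0.03],
    [0, 0, 0.03],
    [0, 0, 0.03],
    [0, 0, 0],
    [0, 0, 0]
  ],
  "turn": [
    [0, 0, 0],
    [0, 0, 0],
    [0, 0, 0],
    [0, 0, 0],
    [0, 0, 0],
    [0, 0, 0],
    [0, 0, 0],
    [0, 0, 0]
  ],
  "jaw": [0.6, 0.6, 0.6, 0.6, 0.6, 0.6, 0.6, 0.6]
}}

```text
time_s: 13.45
tcp_pos: [0.5457, -0.0262, 0.1254]
eef_rot: [180.0, -0.0, -16.0]
contact_force: [0.1, 0.6, -0.4]
gripper_width: 0.0488
```

The cap is on the pin with no force. Lowering to seat it, with more grip for the press.

>>> {"method": "apply_moves", "body": {
  "slide": [
    [0, 0, 0.02],
    [0, 0, 0.02],
    [0, 0, 0.015],
    [0, 0, 0.01],
    [0, 0, 0.01],
    [0, 0, 0],
    [0, 0, 0]
  ],
  "turn": [
    [0, 0, 0],
    [0, 0, 0],
    [0, 0, 0],
    [0, 0, 0],
    [0, 0, 0],
    [0, 0, 0],
    [0, 0, 0]
  ],
  "jaw": [0.6, 0.6, 0.6, 0.6, 0.6, 0.6, 0.6],
  "newtons": 60
}}

```text
time_s: 14.15
tcp_pos: [0.5457, -0.0262, 0.1181]
eef_rot: [-180.0, -0.0, -16.0]
contact_force: [-1.5, 0.3, 2.3]
gripper_width: 0.0473
```

>>> {"method": "apply_moves", "body": {
  "slide": [
    [0, 0, 0.02],
    [0, 0, 0.02],
    [0, 0, 0.015],
    [0, 0, 0.01],
    [0, 0, 0],
    [0, 0, 0]
  ],
  "turn": [
    [0, 0, 0],
    [0, 0, 0],
    [0, 0, 0],
    [0, 0, 0],
    [0, 0, 0],
    [0, 0, 0]
  ],
  "jaw": [0.6, 0.6, 0.6, 0.6, 0.6, 0.6]
}}

```text
time_s: 14.75
tcp_pos: [0.546, -0.0263, 0.112]
eef_rot: [-180.0, -0.1, -15.9]
contact_force: [-2.3, 0.2, 8.4]
gripper_width: 0.0478
```

>>> {"method": "apply_moves", "body": {
  "slide": [
    [0, 0, 0.01],
    [0, 0, 0.005],
    [0, 0, 0],
    [0, 0, 0]
  ],
  "turn": [
    [0, 0, 0],
    [0, 0, 0],
    [0, 0, 0],
    [0, 0, 0]
  ],
  "jaw": [0.6, 0.6, 0.6, 0.6]
}}

```text
time_s: 15.15
tcp_pos: [0.5463, -0.0264, 0.1113]
eef_rot: [-180.0, -0.1, -15.9]
contact_force: [-4.3, -0.2, 12.7]
gripper_width: 0.0477
```

>>> {"method": "apply_moves", "body": {
  "slide": [
    [-0.008, 0, 0.01],
    [0, 0, 0.01],
    [0, 0, 0],
    [0, 0, 0]
  ],
  "turn": [
    [0, 0, 0],
    [0, 0, 0],
    [0, 0, 0],
    [0, 0, 0]
  ],
  "jaw": [0.6, 0.6, 0.6, 0.6]
}}

```text
time_s: 15.55
tcp_pos: [0.5467, -0.0263, 0.1111]
eef_rot: [-180.0, -0.3, -15.9]
contact_force: [-5.9, -0.1, 24.4]
gripper_width: 0.0476
```

```bash
python3 - <<'E'
from h import *
s=r.get_state(); print(s["time_s"],s["tcp_pos"],s["eef_rot"],s["contact_force"],s["moment"])
c=r.capture("wrist"); cv2.imwrite("pics/j.png",c["pixels"]); W=pts(c)
R=Ro.from_euler('xyz',s["eef_rot"],degrees=True).as_matrix()
L=(W-s["tcp_pos"])@R
for v in range(190,286,8): print(v,L[v,272].round(4),W[v,272].round(4),W[v,300].round(4))
s=r.get_state(); print(s["tcp_pos"],s["contact_force"])
c=r.capture("scene"); cv2.imwrite("pics/j2.png",cv2.resize(c["pixels"][130:260,200:360],None,fx=4.5,fy=4.5,interpolation=cv2.INTER_CUBIC))
E
```

```text
15.55 [ 0.54670576 -0.02634572  0.11105722] [-179.97157443   -0.25693607  -15.8863827 ] [-5.94015577 -0.13074932 24.43505285] [-0.30190786  2.33746117 -0.04411908]
190 [ 0.0241 -0.0107  0.0438] [ 0.573  -0.0227  0.0674] [ 0.567  -0.0433  0.067 ]
198 [ 0.0242 -0.0097  0.0215] [ 0.5728 -0.0237  0.0897] [ 0.5677 -0.0423  0.0904]
206 [ 0.0251 -0.0088  0.0009] [ 0.5732 -0.0247  0.1103] [ 0.5682 -0.0416  0.1094]
214 [ 0.0252 -0.0081 -0.0145] [ 0.5731 -0.0254  0.1257] [ 0.5688 -0.0409  0.126 ]
222 [ 0.0223 -0.008  -0.0197] [ 0.5703 -0.0248  0.1308] [ 0.5653 -0.0398  0.1291]
230 [ 0.0172 -0.008  -0.0192] [ 0.5654 -0.0233  0.1303] [ 0.561  -0.0386  0.1302]
238 [ 0.0124 -0.0081 -0.0194] [ 0.5608 -0.0219  0.1305] [ 0.5565 -0.0374  0.1309]
246 [ 0.0075 -0.0082 -0.0197] [ 0.5561 -0.0205  0.1308] [ 0.5517 -0.0361  0.1309]
254 [ 0.0023 -0.0082 -0.0195] [ 0.5511 -0.019   0.1306] [ 0.5467 -0.0347  0.1308]
262 [-0.0026 -0.0083 -0.02  ] [ 0.5463 -0.0176  0.1311] [ 0.5422 -0.0335  0.1317]
270 [-0.0075 -0.0083 -0.0207] [ 0.5416 -0.0163  0.1317] [ 0.5371 -0.0321  0.1317]
278 [-0.0135 -0.0085 -0.0198] [ 0.536  -0.0145  0.1308] [ 0.5316 -0.0307  0.1311]
[ 0.5466913  -0.02634849  0.11104118] [-5.61849369 -1.31494247 24.54348316]
```

View pics/j.png

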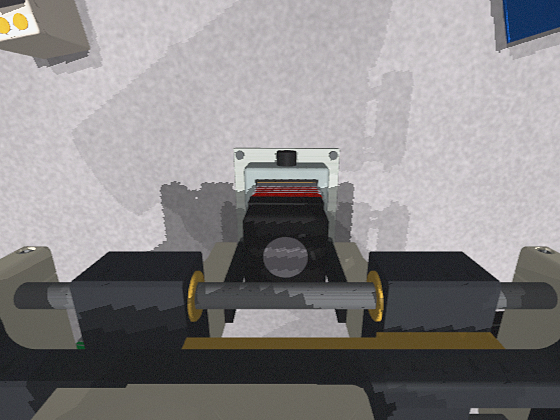

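View pics/j2.png

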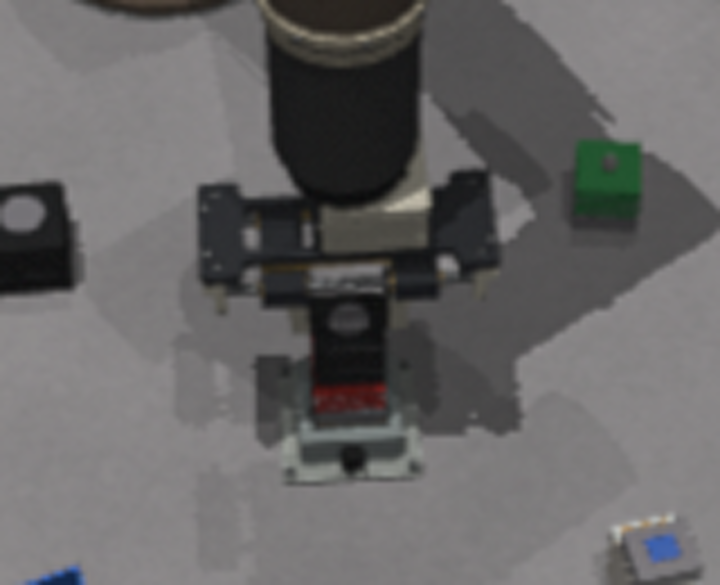

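The force jumped from 12.7 to 24.4 N over 0.2 mm of travel, so it is hard on the stop. The cap's top is at about 0.1306 m (expected 0.130), and the red front face is flush with the cap. One settling check, then hand in.

>>> {"method": "apply_moves", "body": {
  "slide": [
    [0, 0, 0],
    [0, 0, 0],
    [0, 0, 0],
    [0, 0, 0]
  ],
  "turn": [
    [0, 0, 0],
    [0, 0, 0],
    [0, 0, 0],
    [0, 0, 0]
  ],
  "jaw": [0.6, 0.6, 0.6, 0.6]
}}

```text
time_s: 16.05
tcp_pos: [0.5467, -0.0263, 0.1111]
eef_rot: [-180.0, -0.3, -15.9]
contact_force: [-5.5, -0.5, 23.3]
gripper_width: 0.0478
```

```bash
python3 - <<'E'
from h import *
s=r.get_state(); print(s["time_s"],s["tcp_pos"],s["contact_force"],s["gripper_width"])
if s["contact_force"][2]>18: print(r.close_job())
E
```

```text
16.05 [ 0.54670241 -0.02633375  0.11105348] [-5.46503399 -0.51140558 23.27746893] 0.04781805372086514
the job is handed in; nothing more can be done
None
```

I set the red module on the base pin, put the middle-sized black cap on the red module's pin, and pressed the cap down. I handed the job in at 16 s with the gripper still holding it pressed.

**Red module:** its top measured 0.0943 m against 0.094 expected. It was square with the plate within about 0.2°, and the centres agreed within about 0.1 mm.

**Cap and press:** the push held steady at about 23 N, and force rose sharply over the last 0.2 mm, so the plate was on its stop. I did not read the plate's travel directly. The cap's top read about 0.1305–0.131 m against 0.130 expected, and the camera had read 0.3 mm high on the red module. The cap lined up with the module below.

**Small disagreements:**
- About 5.5 N of sideways force stayed on the tool, with a 0.3° tilt and the TCP about 1.5 mm off the pin in x. A 0.8 mm correction did not remove it.
- The first top-camera estimate of the base's angle was 3° off. I used the closer wrist-camera measurement instead.

I did not touch the green module or, as far as the pictures show, anything else on the bench.

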